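# Wedge the organiser's gate shut

### The job

The swinging side gate of the bamboo organiser has no catch and drifts open. Pick up the wooden wedge by its block and, still holding it and with it flat on the dresser, push it thin end first, straight in under the gate about midway between its middle and its free end, so that it swings the gate fully shut, and tap it further in until it jams there firmly but without straining the gate. Then let go and back away: the wedge must hold the gate shut by itself, and the jar, pacifier, nail clipper and spoon must stay where they are.

Things in the scene. Friction and masses are not known exactly. Their poses are not given: they have to be found in the camera images.
- organiser: Square bamboo organiser, fixed, 190 x 190 mm, 60 mm high (lid section with knob: 74 mm). Origin on the dresser surface under its centre; its -x side is the gate side, x points to its back, z up. Its floor's underside is 16 mm above the dresser, on four 18 mm square feet 83 mm from the centre in x and y, so the wedge runs in under it between the feet.
- gate (a joint): Angle of the upright gate: 0 shut (hard stop), growing outwards to organiser -x. Pin at organiser x -99, y +94 mm; panel 182 mm long, 8 thick, top about 57 above the dresser. Starts 0.25 to 0.55; a weak spring (0.03 N m) drifts it to about 0.45 when let go. The gap under it is 8 to 13 mm, unknown beforehand: feel it. It does not give upwards; over 12 N from the wedge strains it.
- wedge_spot (a point): The spot for the wedge: on the dresser surface directly below the outer face of the shut gate, 129 mm from the gate's pin, towards its free end (organiser x = -103 mm, y = -35 mm). Fixed to the organiser and turned as it is: +x is the direction in which the wedge is pushed in. The wedge may sit up to 35 mm to either side.
- wedge: Loose wooden wedge, about 60 g, 112 mm long, 26 wide, flat below. Origin: centre of its underside; +x to its thin end (toe), z up. The top slopes 1 in 8 from 5 mm thick at the toe (x +56 mm) to 16 mm at x -32; behind it, x -32 to -56 mm, stands a grip block 46 mm high. It meets the shut gate's lower edge with 24 to 64 mm of its length past the outer face.
- wedge_grip (a point): Centre of the wedge's grip block (24 mm long, 26 wide along wedge y) at grasp height: 30 mm above the underside, wedge x = -44 mm; turned as the wedge. Once the gate is shut the level push needed rises by a few newtons per millimetre; after a push of 12 to 14 N the wedge stays jammed when released; over 16 N is too much.
- wedge_toe (a point): Middle of the lower edge of the wedge's thin end (wedge x = +56 mm, z = 0).
- jar: Small glass jar with a clasp lid, 43 mm across, 46 mm high, standing in the organiser behind the gate; origin at its underside. Leave alone.
- pacifier: Mint pacifier, 36 x 30 mm, lying in an organiser slot, teat up; origin at its underside. Leave alone.
- clipper: White plastic nail clipper, 50 x 14 mm, in the organiser behind the gate; origin at its underside. Leave alone.
- spoon: Beech teething spoon, about 120 mm long, 33 mm wide at the bowl, 8 mm thick, lying on the dresser; origin near its middle at its underside. Leave alone.
Mind the look-alikes: they are no part of the job. Several things have the shape of the wedge; the one meant has the colours described above.

How it is judged:
By the outcome, as a careful person would: the job done as asked, in the order asked, and still so for the second after the job is handed in, with the robot touching nothing.
It also fails if it takes over 58 s, if anything falls off the work surface, if the arm or the gripper's body presses on something with over 40 N, if the wrist force passes 120 N, or if a joint passes its speed limit or range.

### The arm

A 6-joint arm with a two-finger parallel gripper is mounted at the origin on the work surface. World frame = base frame: x ahead of the robot, y to its left, z up, the work surface at z = 0. Lengths are in m, angles in rad, forces in N, time in s.
With the tool pointing down it reaches from about 0.325 to 0.9 m from the base axis. Payload 6.1 kg.
Tool frame: the origin (TCP) lies midway between the tips of the shut fingers; the grasp point (between the pads) lies 19 mm behind it; z points along the fingers, y is the line along which they close (so a half turn about z gives the same grasp; the last joint's range is limited). The gripper opens to 87 mm and grips with 3 to 60 N. Pads are 19 mm wide; open, the fingers measure 117 mm over their backs; the gripper's body (75 mm by 190 mm) begins 51 mm behind the grasp point.
Start: joints at [-1.4, 0.22, 1.526, -0, 1.395, -0.126], TCP at [0.183, -0.598, 0.223] pointing down, gripper open.
Joint ranges: [-2.98, 2.98], [-0.91, 2.08], [0.09, 2.57], [-1.24, 4.39], [0.2, 2.65], [-2.68, 2.68]. Speed limits (rad/s): [2.57, 2.57, 3.01, 3.14, 3.14, 3.14].

### API

Orientations are given as a unit quaternion [w, x, y, z].
In Python, from cell import env gives the robot as it stands. The module is installed in compiled form; this text tells all that it offers.
- The arm moves only by the tool step_arm, never from a script. Its argument "plan" is a list of rows, each a list of 7 numbers: the opening, from -1 (shut) to 1 (fully open), then the shift along the tool's x, y, z normalised to -1 to 1, where 1 is 0.25 m, then the turn, a rotation vector about the tool's x, y, z normalised to -1 to 1, where 1 is 60 degrees. A call has exactly 10 rows; each row shifts and turns the commanded pose from where the row before left it, along the tool's axes as they then stand; what a row does not reach is not made up. A row lasts 1/10 s, in which the tool goes at most 50 mm and 8.59 degrees, less where a joint would pass 70% of its speed; a pose out of reach is approached as far as the arm can. A call with a number of a shift or a turn outside -1 to 1 is refused whole. A call with a gripper value outside its range is refused whole. The fingers move at their own pace and stop on an object; "squeeze" is the grip in N (left out, the last holds). Time passes only in rows, so rows that do not move let the fingers close, or fill a call up. It gives the time, the measured TCP pose, the force, the opening and the grip force at its end, in the units of the state.
- env.get_state(): the state, without advancing time (a new reading comes with each control period).
- env.read_camera(name): name is "scene" or "top" or "wrist"; returns the picture (384x512x3 uint8, red, green, blue); there is no depth.
- env.camera_info(name): a dict with "K" (3x3 intrinsics, pixels), "k1" (the pictures are not rectified: a ray, as slopes to the right and down, at radius r is drawn at 1 + k1 r^2 times it, then the intrinsics apply), "cam_to_world" (4x4, takes a point from camera to world coordinates). Camera axes: x right, y up, looking along -z (the intrinsics and any distortion apply to the point x, -y, -z); pixel columns grow to the right and rows downward; lengths in m; the calibration is good to about 2 mm. A picture is of the moment at which its call begins: read the wrist's pose just before it. camera_info takes no time and is no camera call; for the wrist camera it gives the pose at the moment of the call.
- env.job_done(): hands the job in; it is judged then, once.
The state is a dict: "time_s": time; "joints": joint angles; "dq": joint speeds; "effort": joint torques, N m; "tool_pos": TCP position; "tcp_rot": TCP orientation; "force": force on the tool from outside, world axes, zero at the start; "moment": the same for the moment, N m; "finger_gap": finger opening in m; "gripper_force": force on a finger pad.
Only numpy, scipy, OpenCV 4.12 (cv2) and the standard library are available. Lean on these libraries where they do the work, as an engineer would, in place of code of your own. Each camera call takes 0.05 s, during which the arm holds its last target. There are 200 camera calls.

## Working session

There is one attempt and no reset: what is moved stays moved. The work goes in short steps, Python scripts to look and compute and a tool call to move; the robot and the scene stay as the last step left them, time stands still between calls to the robot, and variables do not carry over. Pictures are saved under pics/ and viewed, at most 10 in all, crops included, and the job is handed in when it is done.

Besides the shell and the picture viewer there is one more tool, called after ">>>" as name([rows], argument=value, ...), one row to a line, values as JSON. step_arm: Moves the arm, as the interface text tells. Scaled input: -1 to 1 covers 0.25 m each way for a shift and 60 degrees each way for a turn. Its arguments: {"type":"object","properties":{"plan":{"type":"array","items":{"type":"array","items":{"type":"number"}}},"squeeze":{"type":"number"}},"required":["plan"]}

```bash
mkdir -p pics; ls; cat > h.py <<'E'
import numpy as np, cv2
from cell import env
def snap(name,f):
    ci=env.camera_info(name); im=env.read_camera(name)
    cv2.imwrite(f'pics/{f}.png',im[:,:,::-1]); np.savez(f'pics/{f}.npz',im=im,K=ci['K'],k1=ci['k1'],T=ci['cam_to_world']); return im
def ray(f,u,v):
    d=np.load(f'pics/{f}.npz'); K=d['K'];k1=float(d['k1']);T=d['T']
    a=np.array([(u-K[0,2])/K[0,0],(v-K[1,2])/K[1,1]]);b=a.copy()
    for _ in range(20): b=a/(1+k1*(b@b))
    return T[:3,3],T[:3,:3]@np.array([b[0],-b[1],-1])
def onz(f,u,v,z):
    o,r=ray(f,u,v); return o+r*(z-o[2])/r[2]
def proj(f,p):
    d=np.load(f'pics/{f}.npz'); K=d['K'];k1=float(d['k1']);T=d['T']
    c=T[:3,:3].T@(np.array(p)-T[:3,3]); b=np.array([c[0],-c[1]])/-c[2]; b=b*(1+k1*(b@b))
    return K[0,0]*b[0]+K[0,2],K[1,1]*b[1]+K[1,2]
E
python3 - <<'E'
from h import *
a=snap('scene','s0');b=snap('top','t0')
cv2.imwrite('pics/both.png',np.vstack([a,b])[:,:,::-1][:, :])
for n in('s0','t0'):
    d=np.load(f'pics/{n}.npz');print(d['K'],d['k1'],d['T'])
print(env.get_state())
E
```

```text
pics
[[354.01117992   0.         251.45500774]
 [  0.         354.01117992 195.28323775]
 [  0.           0.           1.        ]] -0.022565458618679618 [[ 0.47420017 -0.69690958  0.53800672  0.93237859]
 [ 0.88038292  0.3699655  -0.29673463 -0.11576285]
 [ 0.00775328  0.61436354  0.788985    0.62139864]
 [ 0.          0.          0.          1.        ]]
[[440.6487243    0.         267.62432444]
 [  0.         440.6487243  201.51373351]
 [  0.           0.           1.        ]] 0.004330335987618812 [[ 0.00511877  0.98681291 -0.16178407  0.38351671]
 [-0.99998541  0.00477258 -0.00252837  0.10630937]
 [-0.0017229   0.16179466  0.98682294  1.08220179]
 [ 0.          0.          0.          1.        ]]
{'time_s': 0.1, 'joints': array([-1.40007854e+00,  2.21171132e-01,  1.52749526e+00,  5.70763541e-06,
        1.39469535e+00, -1.26104387e-01]), 'dq': array([-0.00060226, -0.00124826, -0.00281375, -0.00103349, -0.0002594 ,
       -0.00079124]), 'effort': array([ 3.20247156e-03, -4.95940948e+01, -3.88519442e+01,  7.02835433e-02,
        5.14654198e-02, -6.86397721e-05]), 'tool_pos': array([ 0.18270174, -0.59711604,  0.22153262]), 'tcp_rot': array([-8.84389161e-04,  9.89006961e-01,  1.47866321e-01, -1.69211416e-05]), 'force': array([-0.41603632, -0.25964483, -0.11781627]), 'moment': array([-0.02732669,  0.00173783,  0.00144252]), 'gripper_force': 0.0, 'finger_gap': 0.08689878893757932}
```

View pics/t0.png

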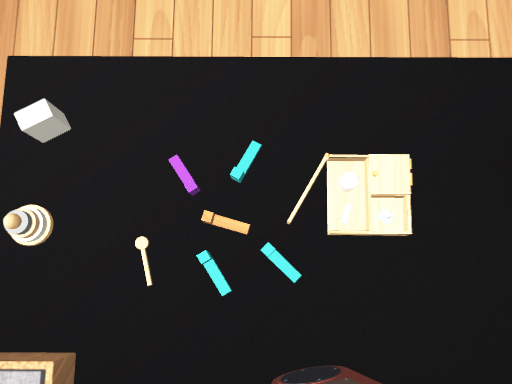

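View pics/s0.png

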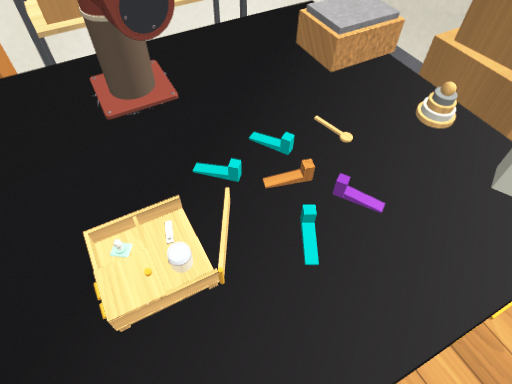

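Candidates in the top view with the wedge's shape are orange-brown (225,222), purple (184,174) and cyan (246,160), (214,273), (281,262). The wooden-coloured one at (225,222) fits, with its block at the left end (207,216). The gate runs from its pin at (327,155) to its free end at (289,222).

```bash
python3 - <<'E'
from h import *
im=np.load('pics/t0.npz')['im']
c=cv2.resize(im[130:260,180:430],None,fx=3.2,fy=3.2,interpolation=cv2.INTER_CUBIC);cv2.imwrite('pics/c0.png',c[:,:,::-1])
hsv=cv2.cvtColor(im,cv2.COLOR_RGB2HSV)
print(hsv[222,230],hsv[216,207],hsv[190,335],hsv[190,308])
m=((hsv[:,:,0]<19)&(hsv[:,:,1]>120)&(hsv[:,:,2]>60)).astype(np.uint8); m[:140]=0;m[260:]=0;m[:,:190]=0;m[:,260:]=0
print(cv2.minAreaRect(cv2.findNonZero(m)),m.sum())
m2=(hsv[:,:,2]>70).astype(np.uint8); m2[:140]=0;m2[250:]=0;m2[:,:326]=0;m2[:,430:]=0
r=cv2.minAreaRect(cv2.findNonZero(m2));print(r)
for p in cv2.boxPoints(r): print(p,onz('t0',*p,0.05))
E
```

```text
[ 20 115 253] [ 19 118 253] [ 27  36 255] [ 22  84 248]
((225.06497192382812, 222.3445587158203), (49.5870475769043, 12.368778228759766), 17.927919387817383) 293
((369.0, 193.5), (83.0, 86.0), 90.0)
[326. 152.] [ 0.67471384 -0.03154099  0.05      ]
[412. 152.] [ 0.67562804 -0.23917669  0.05      ]
[412. 235.] [ 0.47490242 -0.22958753  0.05      ]
[326. 235.] [ 0.47387156 -0.02827015  0.05      ]
```

View pics/c0.png

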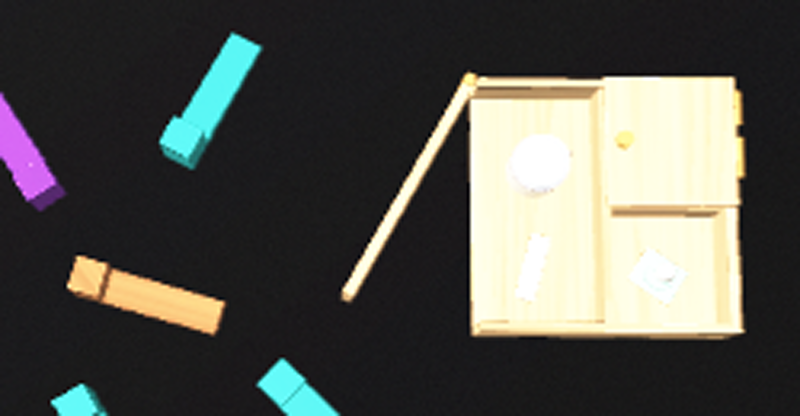

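Crop: orange-brown wedge with block at crop (88,277) and toe end at (221,317). It is clearly the wooden one. The gate is open about 30°, and the organiser is nearly axis-aligned with its +x along world -y.

```bash
python3 - <<'E'
from h import *
f=lambda u,v,z: onz('t0',u/3.2+180-.3,v/3.2+130-.3,z)
toe=f(221,317.5,.004); blk=f(86,277,.046)
print('toe',toe,'blk',blk, np.linalg.norm((toe-blk)[:2]), np.degrees(np.arctan2(*(toe-blk)[1::-1])))
o={k:f(*v,.06) for k,v in dict(ll=(471,334),lr=(743,333),ur=(735,77),ul=(472,78)).items()}
for k in o: print(k,o[k])
print('lidleft',f(605,77,.06),f(608,205,.06),f(735,205,.06))
print('pin',f(469,80,.057),'free',f(347,296,.057))
E
```

```text
toe [0.49189184 0.15502102 0.004     ] blk [0.51727112 0.25348632 0.046     ] 0.10168344879407643 -104.45331646728269
ll [ 0.4751563  -0.02906139  0.06      ]
lr [ 0.4768904  -0.22621077  0.06      ]
ur [ 0.66842072 -0.22938675  0.06      ]
ul [ 0.66678148 -0.03299192  0.06      ]
lidleft [ 0.66799627 -0.13235968  0.06      ] [ 0.5707698  -0.13146813  0.06      ] [ 0.5712145  -0.22484754  0.06      ]
pin [ 0.66605628 -0.03112731  0.057     ] free [0.50278593 0.06069701 0.057     ]
```

>>> step_arm([
  [1, 0.114, -0.143, 0, 0, 0, 0],
  [1, 0.114, -0.143, 0, 0, 0, 0],
  [1, 0.114, -0.143, 0, 0, 0, 0],
  [1, 0.114, -0.143, 0, 0, 0, 0],
  [1, 0.114, -0.143, 0, 0, 0, 0],
  [1, 0.114, -0.143, 0, 0, 0, 0],
  [1, 0.114, -0.143, 0, 0, 0, 0],
  [1, 0.114, -0.143, 0, 0, 0, 0],
  [1, 0.114, -0.143, 0, 0, 0, 0],
  [1, 0.114, -0.143, 0, 0, 0, 0],
])

```text
time_s: 1.1
tool_pos: [0.3509, -0.1706, 0.2224]
tcp_rot: [0.0, 0.989, 0.148, 0.0]
force: [0.4, -0.1, 0.2]
finger_gap: 0.0871
gripper_force: 0.0
```

>>> step_arm([
  [1, 0.114, -0.143, 0, 0, 0, 0],
  [1, 0.114, -0.143, 0, 0, 0, 0],
  [1, 0.114, -0.143, 0, 0, 0, 0],
  [1, 0.114, -0.143, 0, 0, 0, 0],
  [1, 0.114, -0.143, 0, 0, 0, 0],
  [1, 0.114, -0.143, 0, 0, 0, 0],
  [1, 0.114, -0.143, 0, 0, 0, 0],
  [1, 0.114, -0.143, 0, 0, 0, 0],
  [1, 0.114, -0.143, 0, 0, 0, 0],
  [1, 0.114, -0.143, 0, 0, 0, 0],
])

```text
time_s: 2.1
tool_pos: [0.5188, 0.2547, 0.222]
tcp_rot: [0.0, 0.989, 0.148, -0.0]
force: [1.1, -0.3, 0.0]
finger_gap: 0.0873
gripper_force: 0.0
```

>>> step_arm([
  [1, 0, 0, 0, 0, 0, -0.1393],
  [1, 0, 0, 0, 0, 0, -0.1393],
  [1, 0, 0, 0, 0, 0, -0.1393],
  [1, 0, 0, 0, 0, 0, -0.1393],
  [1, 0, 0, 0, 0, 0, -0.1393],
  [1, 0, 0, 0, 0, 0, -0.1393],
  [1, 0, 0, 0, 0, 0, -0.1393],
  [1, 0, 0, 0, 0, 0, 0],
  [1, 0, 0, 0, 0, 0, 0],
  [1, 0, 0, 0, 0, 0, 0],
])

```text
time_s: 3.1
tool_pos: [0.5187, 0.2527, 0.2224]
tcp_rot: [-0.0, 0.792, 0.611, -0.0]
force: [-0.5, 0.2, 0.4]
finger_gap: 0.0869
gripper_force: 0.0
```

```bash
python3 - <<'E'
from h import *
im=snap('wrist','w1'); s=env.get_state(); print(s['time_s'],s['tool_pos'],s['tcp_rot'],s['force'],s['joints'])
q=s['tcp_rot'];print(np.degrees(2*np.arctan2(q[2],q[1])))
d=np.load('pics/w1.npz');print(d['T'])
E
```

```text
3.15 [0.51868966 0.25275401 0.22245027] [-3.19097387e-05  7.91323436e-01  6.11397753e-01 -7.90894929e-05] [ 0.0481353  -0.42103794  0.68796885] [3.16778543e-01 1.06690820e-01 1.65477289e+00 7.37033388e-06
 1.38029936e+00 5.71921995e-01]
75.38127705033156
[[ 0.96766989  0.24320484  0.06683108  0.53661902]
 [-0.25221583  0.93152052  0.26202422  0.32418884]
 [ 0.00147104 -0.27040881  0.96274447  0.3840576 ]
 [ 0.          0.          0.          1.        ]]
```

View pics/w1.png

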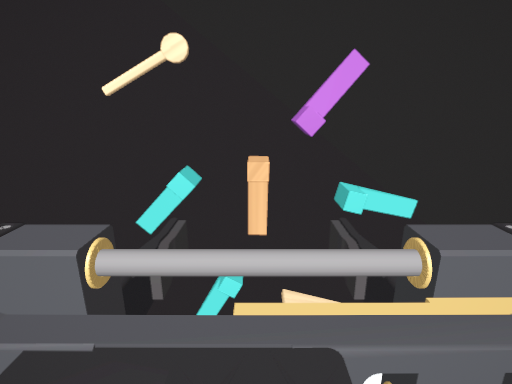

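The wedge hangs upright in the picture, its block at (258,169) and its toe at (258,234). The block lies under the gripper's centreline and is clear of the cyan copies at (170,198) and (375,200).

```bash
python3 - <<'E'
from h import *
im=np.load('pics/w1.npz')['im'];g=cv2.cvtColor(im,cv2.COLOR_RGB2GRAY)
print(g[150:190,258]); print(g[228:240,258]); print(g[170,242:276]);print(g[230,242:276])
for z,u,v in [(.046,258.5,157),(.046,258.5,181),(.046,247,170),(.046,270,170),(.0025,257.5,234.5),(0,257.5,235)]: print(z,u,v,onz('w1',u,v,z))
E
```

```text
[ 40  41  40  40  40  62 168 185 185 185 185 182 198 201 199 198 198 198
 198 200 203 207 211 211 210 209 209 209 209 211 214 191 196 203 203 203
 203 203 203 203]
[206 207 207 207 207 207 150  62  41  41  40  40]
[ 41  40  40  40  40 173 211 207 206 203 201 200 199 198 198 199 203 209
 211 211 210 209 211 212 213 212 190 120  40  41  40  40  41  41]
[ 40  40  40  40  40  69 158 193 195 197 200 202 203 203 202 204 207 209
 210 210 210 209 208 207 170  40  40  40  41  40  41  40  41  40]
0.046 258.5 157 [0.52382926 0.27090034 0.046     ]
0.046 258.5 181 [0.51649013 0.24269067 0.046     ]
0.046 247 170 [0.50661211 0.25924654 0.046     ]
0.046 270 170 [0.5331805  0.25231304 0.046     ]
0.0025 257.5 234.5 [0.49258873 0.15599145 0.0025    ]
0 257.5 235 [0.49210174 0.15412935 0.        ]
```

>>> step_arm([
  [0.3, 0.006, 0, 0.06, 0, 0, 0],
  [0.3, 0, 0, 0.09, 0, 0, 0],
  [0.3, 0, 0, 0.1, 0, 0, 0],
  [0.3, 0, 0, 0.1, 0, 0, 0],
  [0.3, 0, 0, 0.1, 0, 0, 0],
  [0.3, 0, 0, 0.1, 0, 0, 0],
  [0.3, 0, 0, 0.1, 0, 0, 0],
  [0.3, 0, 0, 0.1, 0, 0, 0],
  [0.3, 0, 0, 0.06, 0, 0, 0],
  [0.3, 0, 0, 0.036, 0, 0, 0],
])

```text
time_s: 4.15
tool_pos: [0.5177, 0.2538, 0.0087]
tcp_rot: [-0.001, 0.791, 0.612, -0.001]
force: [-0.4, 0.2, 0.1]
finger_gap: 0.0568
gripper_force: 0.0
```

>>> step_arm([
  [-1, 0, 0, 0, 0, 0, 0],
  [-1, 0, 0, 0, 0, 0, 0],
  [-1, 0, 0, 0, 0, 0, 0],
  [-1, 0, 0, 0, 0, 0, 0],
  [-1, 0, 0, 0, 0, 0, 0],
  [-1, 0, 0, 0, 0, 0, 0],
  [-1, 0, 0, 0, 0, 0, 0],
  [-1, 0, 0, 0, 0, 0, 0],
  [-1, 0, 0, 0, 0, 0, 0],
  [-1, 0, 0, 0, 0, 0, 0],
], squeeze=40)

```text
time_s: 5.15
tool_pos: [0.5198, 0.2545, 0.012]
tcp_rot: [0.0, 0.791, 0.612, 0.001]
force: [-0.2, 0.1, 6.1]
finger_gap: 0.0259
gripper_force: 40.0
```

>>> step_arm([
  [-1, 0, 0, -0.05, 0, 0, 0],
  [-1, 0, 0, -0.05, 0, 0, 0],
  [-1, 0, 0, 0, 0, 0, -0.0608],
  [-1, 0, 0, 0, 0, 0, -0.0608],
  [-1, 0, 0, 0, 0, 0, -0.0608],
  [-1, 0, 0, 0, 0, 0, -0.0608],
  [-1, -0.14, 0.032, 0, 0, 0, 0],
  [-1, -0.14, 0.032, 0, 0, 0, 0],
  [-1, 0, 0, 0, 0, 0, 0],
  [-1, 0, 0, 0, 0, 0, 0],
])

```text
time_s: 6.15
tool_pos: [0.5358, 0.1838, 0.0369]
tcp_rot: [0.0, 0.707, 0.707, 0.001]
force: [-0.4, 0.7, -0.2]
finger_gap: 0.0257
gripper_force: 40.0
```

```bash
python3 - <<'E'
from h import *
a=snap('top','t1');b=snap('wrist','w2');s=env.get_state(); print(s['tool_pos'],s['tcp_rot'],s['force'])
q=s['tcp_rot'];print(np.degrees(2*np.arctan2(q[2],q[1])))
c=cv2.resize(a[110:260,180:430],None,fx=2,fy=2,interpolation=cv2.INTER_CUBIC)
v=np.zeros((600,512,3),np.uint8);v[:300,:500]=c;v[300:]=b[84:]
cv2.imwrite('pics/c1.png',v[:,:,::-1])
E
```

```text
[0.53532814 0.18488682 0.03659589] [9.18279106e-06 7.06439003e-01 7.07773844e-01 3.46740445e-04] [-0.27665805  0.24579332 -0.52629055]
90.1081601820658
```

View pics/c1.png

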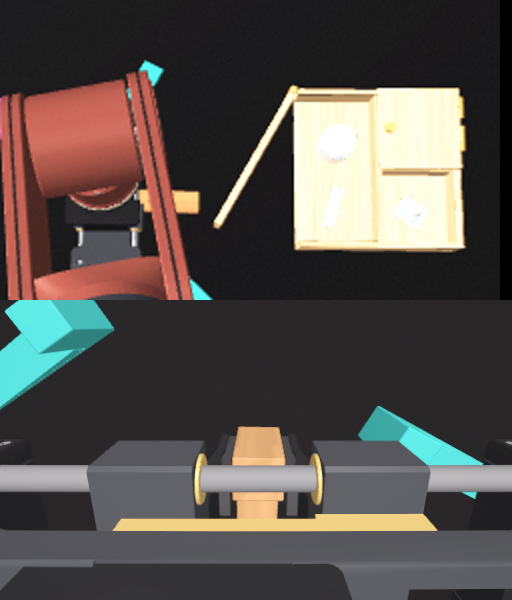

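The picture shows the wedge held square, toe at (279,211) in the top view, pointing at the gate and short of it. Nothing else has moved. Next I lower it to the dresser.

>>> step_arm([
  [-1, 0, 0, 0.03, 0, 0, 0],
  [-1, 0, 0, 0.03, 0, 0, 0],
  [-1, 0, 0, 0.016, 0, 0, 0],
  [-1, 0, 0, 0.01, 0, 0, 0],
  [-1, 0, 0, 0.006, 0, 0, 0],
  [-1, 0, 0, 0.002, 0, 0, 0],
  [-1, 0, 0, 0, 0, 0, 0],
  [-1, 0, 0, 0, 0, 0, 0],
  [-1, 0, 0, 0, 0, 0, 0],
  [-1, 0, 0, 0, 0, 0, 0],
])

```text
time_s: 7.25
tool_pos: [0.5354, 0.1842, 0.0127]
tcp_rot: [0.0, 0.706, 0.708, 0.0]
force: [-0.8, -0.1, -0.9]
finger_gap: 0.0256
gripper_force: 40.0
```

>>> step_arm([
  [-1, 0, 0, 0.002, 0, 0, 0],
  [-1, 0, 0, 0, 0, 0, 0],
  [-1, 0, 0, 0, 0, 0, 0],
  [-1, 0, 0, 0, 0, 0, 0],
  [-1, 0, 0, 0, 0, 0, 0],
  [-1, 0, 0, 0, 0, 0, 0],
  [-1, 0, 0, 0, 0, 0, 0],
  [-1, 0, 0, 0, 0, 0, 0],
  [-1, 0, 0, 0, 0, 0, 0],
  [-1, 0, 0, 0, 0, 0, 0],
])

```text
time_s: 8.25
tool_pos: [0.5353, 0.1842, 0.0121]
tcp_rot: [0.0, 0.706, 0.708, 0.0]
force: [-0.0, 0.0, -0.3]
finger_gap: 0.026
gripper_force: 40.0
```

>>> step_arm([
  [-1, 0, 0, 0.002, 0, 0, 0],
  [-1, 0, 0, 0, 0, 0, 0],
  [-1, 0, 0, 0, 0, 0, 0],
  [-1, 0, 0, 0, 0, 0, 0],
  [-1, 0, 0, 0, 0, 0, 0],
  [-1, -0.04, 0, 0, 0, 0, 0],
  [-1, -0.04, 0, 0, 0, 0, 0],
  [-1, 0, 0, 0, 0, 0, 0],
  [-1, 0, 0, 0, 0, 0, 0],
  [-1, 0, 0, 0, 0, 0, 0],
])

```text
time_s: 9.25
tool_pos: [0.536, 0.1629, 0.012]
tcp_rot: [0.001, 0.707, 0.708, -0.0]
force: [-0.0, -3.2, 5.5]
finger_gap: 0.0255
gripper_force: 40.0
```

>>> step_arm([
  [-1, 0, 0, -0.0012, 0, 0, 0],
  [-1, -0.04, 0, 0, 0, 0, 0],
  [-1, -0.04, 0, 0, 0, 0, 0],
  [-1, -0.04, 0, 0, 0, 0, 0],
  [-1, -0.04, 0, 0, 0, 0, 0],
  [-1, -0.04, 0, 0, 0, 0, 0],
  [-1, -0.04, 0, 0, 0, 0, 0],
  [-1, -0.04, 0, 0, 0, 0, 0],
  [-1, 0, 0, 0, 0, 0, 0],
  [-1, 0, 0, 0, 0, 0, 0],
])

```text
time_s: 10.25
tool_pos: [0.5355, 0.0923, 0.012]
tcp_rot: [0.001, 0.707, 0.708, -0.001]
force: [0.2, -2.5, 6.5]
finger_gap: 0.0257
gripper_force: 40.0
```

```bash
python3 - <<'E'
from h import *
a=snap('scene','s2');t=snap('top','t2');s=env.get_state(); print(s['tool_pos'],s['tcp_rot'],s['force'])
v=np.zeros((600,700,3),np.uint8);v[:300,:500]=cv2.resize(t[110:260,180:430],None,fx=2,fy=2,interpolation=cv2.INTER_CUBIC)
v[300:,:600]=cv2.resize(a[150:300,80:380],None,fx=2,fy=2,interpolation=cv2.INTER_CUBIC)
cv2.imwrite('pics/c2.png',v[:,:,::-1])
E
```

```text
[0.5354925  0.09229722 0.01202644] [ 6.27647812e-04  7.06612523e-01  7.07600109e-01 -6.58711361e-04] [-0.32459442 -2.7094057   5.70450626]
```

View pics/c2.png

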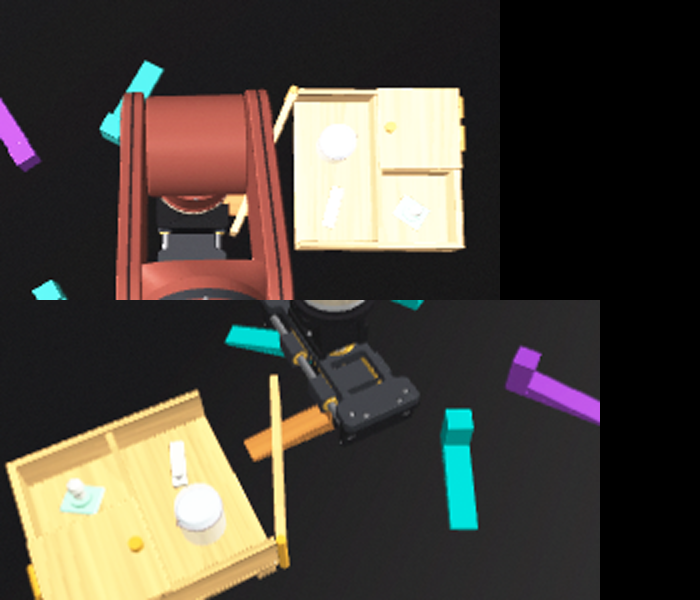

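The gate is partly shut, resting on the wedge's slope, and the wedge enters straight. The down-press is 6 N, so I ease it off before pushing on.

>>> step_arm([
  [-1, 0, 0, -0.0016, 0, 0, 0],
  [-1, -0.01, 0, 0, 0, 0, 0],
  [-1, -0.01, 0, 0, 0, 0, 0],
  [-1, -0.01, 0, 0, 0, 0, 0],
  [-1, -0.01, 0, 0, 0, 0, 0],
  [-1, 0, 0, 0, 0, 0, 0],
  [-1, 0, 0, 0, 0, 0, 0],
  [-1, 0, 0, 0, 0, 0, 0],
  [-1, 0, 0, 0, 0, 0, 0],
  [-1, 0, 0, 0, 0, 0, 0],
])

```text
time_s: 11.35
tool_pos: [0.5351, 0.0839, 0.012]
tcp_rot: [-0.0, 0.706, 0.708, -0.0]
force: [-0.4, -1.6, 2.0]
finger_gap: 0.0257
gripper_force: 40.0
```

>>> step_arm([
  [-1, -0.012, 0, 0, 0, 0, 0],
  [-1, -0.012, 0, 0, 0, 0, 0],
  [-1, -0.012, 0, 0, 0, 0, 0],
  [-1, -0.012, 0, 0, 0, 0, 0],
  [-1, -0.012, 0, 0, 0, 0, 0],
  [-1, -0.012, 0, 0, 0, 0, 0],
  [-1, -0.012, 0, 0, 0, 0, 0],
  [-1, -0.012, 0, 0, 0, 0, 0],
  [-1, 0, 0, 0, 0, 0, 0],
  [-1, 0, 0, 0, 0, 0, 0],
])

```text
time_s: 12.35
tool_pos: [0.5354, 0.06, 0.0121]
tcp_rot: [0.0, 0.707, 0.708, -0.0]
force: [0.2, -0.5, -1.2]
finger_gap: 0.0256
gripper_force: 40.0
```

>>> step_arm([
  [-1, -0.004, 0, 0, 0, 0, 0],
  [-1, -0.004, 0, 0, 0, 0, 0],
  [-1, -0.004, 0, 0, 0, 0, 0],
  [-1, -0.004, 0, 0, 0, 0, 0],
  [-1, -0.004, 0, 0, 0, 0, 0],
  [-1, 0, 0, 0, 0, 0, 0],
  [-1, 0, 0, 0, 0, 0, 0],
  [-1, 0, 0, 0, 0, 0, 0],
  [-1, 0, 0, 0, 0, 0, 0],
  [-1, 0, 0, 0, 0, 0, 0],
])

```text
time_s: 13.35
tool_pos: [0.5355, 0.0552, 0.0122]
tcp_rot: [-0.0, 0.706, 0.708, -0.0]
force: [-1.0, 1.1, -3.2]
finger_gap: 0.0258
gripper_force: 40.0
```

>>> step_arm([
  [-1, 0, 0, 0.0012, 0, 0, 0],
  [-1, 0, 0, 0, 0, 0, 0],
  [-1, 0, 0, 0, 0, 0, 0],
  [-1, 0, 0, 0, 0, 0, 0],
  [-1, 0, 0, 0, 0, 0, 0],
  [-1, 0, 0, 0, 0, 0, 0],
  [-1, 0, 0, 0, 0, 0, 0],
  [-1, 0, 0, 0, 0, 0, 0],
  [-1, 0, 0, 0, 0, 0, 0],
  [-1, 0, 0, 0, 0, 0, 0],
])

```text
time_s: 14.35
tool_pos: [0.5356, 0.0553, 0.012]
tcp_rot: [0.0, 0.706, 0.708, 0.0]
force: [-1.1, 1.3, 0.7]
finger_gap: 0.0256
gripper_force: 40.0
```

```bash
python3 - <<'E'
from h import *
a=snap('scene','s3');t=snap('top','t3');s=env.get_state(); print(s['tool_pos'],s['tcp_rot'],s['force'])
v=np.zeros((600,700,3),np.uint8);v[:300,:500]=cv2.resize(t[110:260,180:430],None,fx=2,fy=2,interpolation=cv2.INTER_CUBIC)
v[300:,:600]=cv2.resize(a[150:300,80:380],None,fx=2,fy=2,interpolation=cv2.INTER_CUBIC)
cv2.imwrite('pics/c3.png',v[:,:,::-1])
E
```

```text
[0.53560326 0.05528746 0.01205248] [7.74717935e-05 7.06467205e-01 7.07745769e-01 9.21697797e-05] [-0.64991447  0.03829973 -0.1333491 ]
```

View pics/c3.png

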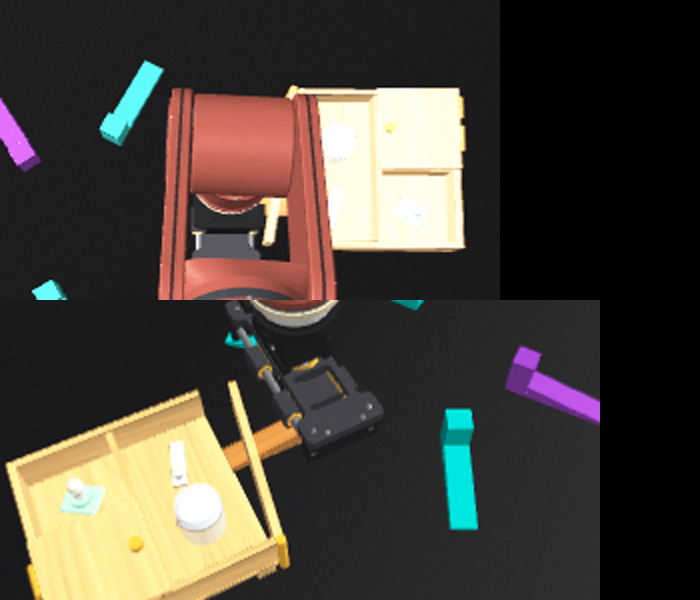

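The gate is still ajar, its free end about 30 mm from shut, so roughly 20 mm of travel is left at the wedge. Nothing else has moved.

>>> step_arm([
  [-1, -0.008, 0, 0, 0, 0, 0],
  [-1, -0.008, 0, 0, 0, 0, 0],
  [-1, -0.008, 0, 0, 0, 0, 0],
  [-1, -0.008, 0, 0, 0, 0, 0],
  [-1, -0.008, 0, 0, 0, 0, 0],
  [-1, -0.008, 0, 0, 0, 0, 0],
  [-1, 0, 0, 0, 0, 0, 0],
  [-1, 0, 0, 0, 0, 0, 0],
  [-1, 0, 0, 0, 0, 0, 0],
  [-1, 0, 0, 0, 0, 0, 0],
])

```text
time_s: 15.45
tool_pos: [0.5356, 0.0429, 0.012]
tcp_rot: [0.0, 0.706, 0.708, -0.0]
force: [-1.0, -1.2, 1.7]
finger_gap: 0.0258
gripper_force: 40.0
```

>>> step_arm([
  [-1, -0.004, 0, 0, 0, 0, 0],
  [-1, -0.004, 0, 0, 0, 0, 0],
  [-1, -0.004, 0, 0, 0, 0, 0],
  [-1, -0.004, 0, 0, 0, 0, 0],
  [-1, 0, 0, 0, 0, 0, 0],
  [-1, 0, 0, 0, 0, 0, 0],
  [-1, 0, 0, 0, 0, 0, 0],
  [-1, 0, 0, 0, 0, 0, 0],
  [-1, 0, 0, 0, 0, 0, 0],
  [-1, 0, 0, 0, 0, 0, 0],
])

```text
time_s: 16.45
tool_pos: [0.5356, 0.0393, 0.012]
tcp_rot: [0.0, 0.706, 0.708, 0.0]
force: [-1.2, 2.6, 4.1]
finger_gap: 0.0259
gripper_force: 40.0
```

>>> step_arm([
  [-1, -0.004, 0, 0, 0, 0, 0],
  [-1, -0.004, 0, 0, 0, 0, 0],
  [-1, -0.004, 0, 0, 0, 0, 0],
  [-1, 0, 0, 0, 0, 0, 0],
  [-1, 0, 0, 0, 0, 0, 0],
  [-1, 0, 0, 0, 0, 0, 0],
  [-1, 0, 0, 0, 0, 0, 0],
  [-1, 0, 0, 0, 0, 0, 0],
  [-1, 0, 0, 0, 0, 0, 0],
  [-1, 0, 0, 0, 0, 0, 0],
])

```text
time_s: 17.45
tool_pos: [0.5356, 0.0361, 0.012]
tcp_rot: [0.0, 0.706, 0.708, -0.0]
force: [-0.2, 2.3, 4.6]
finger_gap: 0.0255
gripper_force: 40.0
```

>>> step_arm([
  [-1, 0, 0, -0.0012, 0, 0, 0],
  [-1, -0.004, 0, 0, 0, 0, 0],
  [-1, -0.004, 0, 0, 0, 0, 0],
  [-1, 0, 0, 0, 0, 0, 0],
  [-1, 0, 0, 0, 0, 0, 0],
  [-1, 0, 0, 0, 0, 0, 0],
  [-1, 0, 0, 0, 0, 0, 0],
  [-1, 0, 0, 0, 0, 0, 0],
  [-1, 0, 0, 0, 0, 0, 0],
  [-1, 0, 0, 0, 0, 0, 0],
])

```text
time_s: 18.45
tool_pos: [0.5353, 0.0341, 0.0121]
tcp_rot: [-0.0, 0.706, 0.708, -0.0]
force: [0.7, 0.5, -1.3]
finger_gap: 0.0262
gripper_force: 40.0
```

>>> step_arm([
  [-1, -0.004, 0, 0, 0, 0, 0],
  [-1, -0.004, 0, 0, 0, 0, 0],
  [-1, 0, 0, 0, 0, 0, 0],
  [-1, 0, 0, 0, 0, 0, 0],
  [-1, 0, 0, 0, 0, 0, 0],
  [-1, 0, 0, 0, 0, 0, 0],
  [-1, 0, 0, 0, 0, 0, 0],
  [-1, 0, 0, 0, 0, 0, 0],
  [-1, 0, 0, 0, 0, 0, 0],
  [-1, 0, 0, 0, 0, 0, 0],
])

```text
time_s: 19.45
tool_pos: [0.5353, 0.0323, 0.0122]
tcp_rot: [-0.0, 0.706, 0.708, -0.0]
force: [-0.8, 0.2, -2.7]
finger_gap: 0.0259
gripper_force: 40.0
```

```bash
python3 - <<'E'
from h import *
a=snap('scene','s4');t=snap('top','t4');s=env.get_state(); print(s['tool_pos'],s['tcp_rot'],s['force'])
v=np.zeros((600,700,3),np.uint8);v[:300,:500]=cv2.resize(t[110:260,180:430],None,fx=2,fy=2,interpolation=cv2.INTER_CUBIC)
v[300:,:600]=cv2.resize(a[150:300,80:380],None,fx=2,fy=2,interpolation=cv2.INTER_CUBIC)
cv2.imwrite('pics/c4.png',v[:,:,::-1])
E
```

```text
[0.53535173 0.03224549 0.01214467] [-1.33669373e-04  7.06502977e-01  7.07710048e-01 -1.13325272e-04] [-1.05626996  0.06882548 -3.16755828]
```

View pics/c4.png

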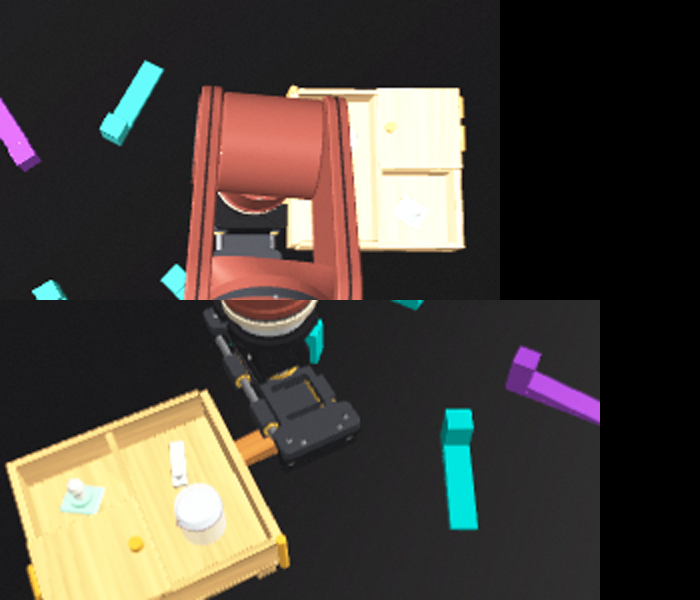

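The gate now looks flush with the organiser side, and the jar, pacifier and clipper are in place. I set it flat and tap in gently, reading the push as I go.

>>> step_arm([
  [-1, 0, 0, 0.0009, 0, 0, 0],
  [-1, -0.002, 0, 0, 0, 0, 0],
  [-1, -0.002, 0, 0, 0, 0, 0],
  [-1, 0, 0, 0, 0, 0, 0],
  [-1, 0, 0, 0, 0, 0, 0],
  [-1, 0, 0, 0, 0, 0, 0],
  [-1, 0, 0, 0, 0, 0, 0],
  [-1, 0, 0, 0, 0, 0, 0],
  [-1, 0, 0, 0, 0, 0, 0],
  [-1, 0, 0, 0, 0, 0, 0],
])

```text
time_s: 20.55
tool_pos: [0.5356, 0.0313, 0.012]
tcp_rot: [-0.0, 0.706, 0.708, 0.0]
force: [-1.1, 1.8, -1.2]
finger_gap: 0.0257
gripper_force: 40.0
```

>>> step_arm([
  [-1, -0.002, 0, 0, 0, 0, 0],
  [-1, -0.002, 0, 0, 0, 0, 0],
  [-1, 0, 0, 0, 0, 0, 0],
  [-1, 0, 0, 0, 0, 0, 0],
  [-1, 0, 0, 0, 0, 0, 0],
  [-1, 0, 0, 0, 0, 0, 0],
  [-1, 0, 0, 0, 0, 0, 0],
  [-1, 0, 0, 0, 0, 0, 0],
  [-1, 0, 0, 0, 0, 0, 0],
  [-1, 0, 0, 0, 0, 0, 0],
])

```text
time_s: 21.55
tool_pos: [0.5356, 0.0303, 0.012]
tcp_rot: [0.0, 0.706, 0.708, 0.0]
force: [0.6, 4.5, -1.2]
finger_gap: 0.0253
gripper_force: 40.0
```

Push rising (about 3 N/mm). Continue by 1 mm.

>>> step_arm([
  [-1, -0.002, 0, 0, 0, 0, 0],
  [-1, -0.002, 0, 0, 0, 0, 0],
  [-1, 0, 0, 0, 0, 0, 0],
  [-1, 0, 0, 0, 0, 0, 0],
  [-1, 0, 0, 0, 0, 0, 0],
  [-1, 0, 0, 0, 0, 0, 0],
  [-1, 0, 0, 0, 0, 0, 0],
  [-1, 0, 0, 0, 0, 0, 0],
  [-1, 0, 0, 0, 0, 0, 0],
  [-1, 0, 0, 0, 0, 0, 0],
])

```text
time_s: 22.55
tool_pos: [0.5356, 0.0294, 0.012]
tcp_rot: [-0.0, 0.706, 0.708, 0.0]
force: [0.3, 5.5, 0.0]
finger_gap: 0.0258
gripper_force: 40.0
```

>>> step_arm([
  [-1, -0.002, 0, 0, 0, 0, 0],
  [-1, 0, 0, 0, 0, 0, 0],
  [-1, 0, 0, 0, 0, 0, 0],
  [-1, 0, 0, 0, 0, 0, 0],
  [-1, 0, 0, 0, 0, 0, 0],
  [-1, 0, 0, 0, 0, 0, 0],
  [-1, 0, 0, 0, 0, 0, 0],
  [-1, 0, 0, 0, 0, 0, 0],
  [-1, 0, 0, 0, 0, 0, 0],
  [-1, 0, 0, 0, 0, 0, 0],
])

```text
time_s: 23.55
tool_pos: [0.5355, 0.029, 0.012]
tcp_rot: [-0.0, 0.706, 0.708, 0.0]
force: [0.3, 6.3, 0.1]
finger_gap: 0.0259
gripper_force: 40.0
```

>>> step_arm([
  [-1, -0.002, 0, 0, 0, 0, 0],
  [-1, -0.002, 0, 0, 0, 0, 0],
  [-1, 0, 0, 0, 0, 0, 0],
  [-1, 0, 0, 0, 0, 0, 0],
  [-1, 0, 0, 0, 0, 0, 0],
  [-1, 0, 0, 0, 0, 0, 0],
  [-1, 0, 0, 0, 0, 0, 0],
  [-1, 0, 0, 0, 0, 0, 0],
  [-1, 0, 0, 0, 0, 0, 0],
  [-1, 0, 0, 0, 0, 0, 0],
])

```text
time_s: 24.55
tool_pos: [0.5355, 0.0282, 0.012]
tcp_rot: [-0.0, 0.707, 0.708, 0.0]
force: [-0.0, 6.2, -1.0]
finger_gap: 0.0256
gripper_force: 40.0
```

>>> step_arm([
  [-1, -0.002, 0, 0, 0, 0, 0],
  [-1, 0, 0, 0, 0, 0, 0],
  [-1, 0, 0, 0, 0, 0, 0],
  [-1, 0, 0, 0, 0, 0, 0],
  [-1, 0, 0, 0, 0, 0, 0],
  [-1, 0, 0, 0, 0, 0, 0],
  [-1, 0, 0, 0, 0, 0, 0],
  [-1, 0, 0, 0, 0, 0, 0],
  [-1, 0, 0, 0, 0, 0, 0],
  [-1, 0, 0, 0, 0, 0, 0],
])

```text
time_s: 25.55
tool_pos: [0.5355, 0.0279, 0.012]
tcp_rot: [-0.0, 0.707, 0.708, 0.0]
force: [-0.3, 7.2, -0.5]
finger_gap: 0.0259
gripper_force: 40.0
```

>>> step_arm([
  [-1, -0.0004, 0, 0, 0, 0, 0],
  [-1, -0.0004, 0, 0, 0, 0, 0],
  [-1, -0.0004, 0, 0, 0, 0, 0],
  [-1, -0.0004, 0, 0, 0, 0, 0],
  [-1, -0.0004, 0, 0, 0, 0, 0],
  [-1, -0.0004, 0, 0, 0, 0, 0],
  [-1, -0.0004, 0, 0, 0, 0, 0],
  [-1, -0.0004, 0, 0, 0, 0, 0],
  [-1, -0.0004, 0, 0, 0, 0, 0],
  [-1, -0.0004, 0, 0, 0, 0, 0],
])

```text
time_s: 26.55
tool_pos: [0.5355, 0.0273, 0.0121]
tcp_rot: [-0.001, 0.707, 0.708, 0.001]
force: [0.2, 9.6, 0.1]
finger_gap: 0.026
gripper_force: 40.0
```

>>> step_arm([
  [-1, -0.0004, 0, 0, 0, 0, 0],
  [-1, -0.0004, 0, 0, 0, 0, 0],
  [-1, -0.0004, 0, 0, 0, 0, 0],
  [-1, -0.0004, 0, 0, 0, 0, 0],
  [-1, -0.0004, 0, 0, 0, 0, 0],
  [-1, -0.0004, 0, 0, 0, 0, 0],
  [-1, -0.0004, 0, 0, 0, 0, 0],
  [-1, -0.0004, 0, 0, 0, 0, 0],
  [-1, -0.0004, 0, 0, 0, 0, 0],
  [-1, -0.0004, 0, 0, 0, 0, 0],
])

```text
time_s: 27.55
tool_pos: [0.5354, 0.0266, 0.0121]
tcp_rot: [-0.001, 0.707, 0.708, 0.001]
force: [0.6, 10.3, -0.5]
finger_gap: 0.0259
gripper_force: 40.0
```

>>> step_arm([
  [-1, -0.0004, 0, 0, 0, 0, 0],
  [-1, -0.0004, 0, 0, 0, 0, 0],
  [-1, -0.0004, 0, 0, 0, 0, 0],
  [-1, -0.0004, 0, 0, 0, 0, 0],
  [-1, -0.0004, 0, 0, 0, 0, 0],
  [-1, -0.0004, 0, 0, 0, 0, 0],
  [-1, -0.0004, 0, 0, 0, 0, 0],
  [-1, -0.0004, 0, 0, 0, 0, 0],
  [-1, -0.0004, 0, 0, 0, 0, 0],
  [-1, -0.0004, 0, 0, 0, 0, 0],
])

```text
time_s: 28.55
tool_pos: [0.5354, 0.0258, 0.012]
tcp_rot: [-0.001, 0.707, 0.708, 0.001]
force: [1.1, 11.2, 0.3]
finger_gap: 0.0254
gripper_force: 40.0
```

```bash
python3 - <<'E'
from h import *
s=env.get_state(); print(s['time_s'],s['tool_pos'],s['force'],s['moment'])
E
```

```text
28.55 [0.53538869 0.02583182 0.01202789] [ 1.11789564 11.21853284  0.26460294] [ 1.86082678 -0.16329964  0.019306  ]
```

>>> step_arm([
  [-1, -0.0006, 0, 0, 0, 0, 0],
  [-1, -0.0006, 0, 0, 0, 0, 0],
  [-1, -0.0006, 0, 0, 0, 0, 0],
  [-1, -0.0006, 0, 0, 0, 0, 0],
  [-1, -0.0006, 0, 0, 0, 0, 0],
  [-1, -0.0006, 0, 0, 0, 0, 0],
  [-1, -0.0006, 0, 0, 0, 0, 0],
  [-1, -0.0006, 0, 0, 0, 0, 0],
  [-1, -0.0006, 0, 0, 0, 0, 0],
  [-1, -0.0006, 0, 0, 0, 0, 0],
])

```text
time_s: 29.55
tool_pos: [0.5354, 0.0247, 0.012]
tcp_rot: [-0.001, 0.707, 0.708, 0.001]
force: [-0.3, 12.3, -0.2]
finger_gap: 0.0258
gripper_force: 40.0
```

>>> step_arm([
  [-1, -0.0006, 0, 0, 0, 0, 0],
  [-1, -0.0006, 0, 0, 0, 0, 0],
  [-1, -0.0006, 0, 0, 0, 0, 0],
  [-1, -0.0006, 0, 0, 0, 0, 0],
  [-1, 0, 0, 0, 0, 0, 0],
  [-1, 0, 0, 0, 0, 0, 0],
  [-1, 0, 0, 0, 0, 0, 0],
  [-1, 0, 0, 0, 0, 0, 0],
  [-1, 0, 0, 0, 0, 0, 0],
  [-1, 0, 0, 0, 0, 0, 0],
])

```text
time_s: 30.55
tool_pos: [0.5353, 0.0244, 0.012]
tcp_rot: [-0.001, 0.707, 0.708, 0.001]
force: [-0.4, 13.6, 0.2]
finger_gap: 0.026
gripper_force: 40.0
```

Push reached 13 N. I relax the arm's push (compliance about 3.5 N/mm), then let go and back straight up.

>>> step_arm([
  [-1, 0.002, 0, 0, 0, 0, 0],
  [-1, 0.002, 0, 0, 0, 0, 0],
  [-1, 0.002, 0, 0, 0, 0, 0],
  [-1, 0.002, 0, 0, 0, 0, 0],
  [-1, 0.002, 0, 0, 0, 0, 0],
  [-1, 0, 0, 0, 0, 0, 0],
  [-1, 0, 0, 0, 0, 0, 0],
  [-1, 0, 0, 0, 0, 0, 0],
  [-1, 0, 0, 0, 0, 0, 0],
  [-1, 0, 0, 0, 0, 0, 0],
])

```text
time_s: 31.55
tool_pos: [0.5354, 0.0245, 0.012]
tcp_rot: [-0.0, 0.706, 0.708, -0.0]
force: [-1.4, 2.1, 1.8]
finger_gap: 0.0256
gripper_force: 40.0
```

>>> step_arm([
  [0.1, 0.001, 0, 0, 0, 0, 0],
  [0.1, 0, 0, 0, 0, 0, 0],
  [0.1, 0, 0, 0, 0, 0, 0],
  [0.1, 0, 0, 0, 0, 0, 0],
  [0.1, 0, 0, 0, 0, 0, 0],
  [0.1, 0, 0, 0, 0, 0, 0],
  [0.1, 0, 0, 0, 0, 0, 0],
  [0.1, 0, 0, 0, 0, 0, 0],
  [0.1, 0, 0, 0, 0, 0, 0],
  [0.1, 0, 0, 0, 0, 0, 0],
])

```text
time_s: 32.55
tool_pos: [0.5355, 0.0249, 0.012]
tcp_rot: [-0.0, 0.706, 0.708, 0.0]
force: [-0.3, 1.4, -0.5]
finger_gap: 0.0479
gripper_force: 0.0
```

>>> step_arm([
  [0.1, 0, 0, -0.04, 0, 0, 0],
  [0.1, 0, 0, -0.08, 0, 0, 0],
  [0.1, 0, 0, -0.12, 0, 0, 0],
  [0.1, 0, 0, -0.16, 0, 0, 0],
  [0.1, 0.16, 0, 0, 0, 0, 0],
  [0.1, 0.16, 0, 0, 0, 0, 0],
  [0.1, 0.16, 0, 0, 0, 0, 0],
  [0.1, 0.16, 0, 0, 0, 0, 0],
  [0.1, 0.16, 0, 0, 0, 0, 0],
  [0.1, 0, 0, 0, 0, 0, 0],
])

```text
time_s: 33.55
tool_pos: [0.5349, 0.2293, 0.1131]
tcp_rot: [-0.0, 0.705, 0.709, 0.001]
force: [0.2, -1.5, 0.6]
finger_gap: 0.0478
gripper_force: 0.0
```

```bash
python3 - <<'E'
from h import *
a=snap('scene','s5');t=snap('top','t5');s=env.get_state(); print(s['time_s'],s['tool_pos'],s['force'])
v=np.zeros((600,750,3),np.uint8);v[:300,:750]=cv2.resize(t[150:250,180:430],None,fx=3,fy=3,interpolation=cv2.INTER_CUBIC)
v[300:,:600]=cv2.resize(a[170:320,80:380],None,fx=2,fy=2,interpolation=cv2.INTER_CUBIC)
cv2.imwrite('pics/c5.png',v[:,:,::-1])
E
```

```text
33.65 [0.5350259  0.22571632 0.11256354] [ 0.05134733 -0.50164196 -0.34569398]
```

View pics/c5.png

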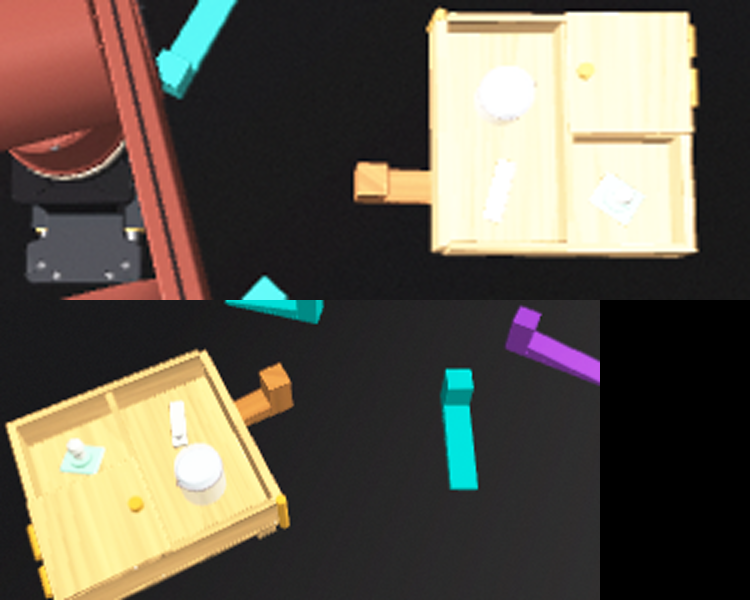

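The gate is shut flush, the wedge sits square under it on its own at about (310,211) in the top view, and everything else is in place. The arm is clear, so I hand the job in.

```bash
python3 -c "
from cell import env
print(env.job_done())"
```

```text
the job is handed in; nothing more can be done
None
```

I handed the job in at about 34 s: the wedge was pushed in to about 13 N and, after release, held the gate flush shut on its own; the jar, pacifier and clipper had not moved in the last pictures, and the arm never went near the spoon.

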